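Lay the toy road up to the gas station

ROBOT

A 6-joint arm with a two-finger parallel gripper is mounted at the origin on the work surface. World frame = base frame: x ahead of the robot, y to its left, z up, the work surface at z = 0. Lengths are in mm, angles in rad, forces in N, time in s.
With the tool pointing down it reaches from about 350 to 775 mm from the base axis. Payload 7.3 kg.
Tool frame: the origin (TCP) lies at the very end of the fingers, on their centre line; the grasp point (between the pads) lies 19 mm behind it; z points along the fingers, x is the direction in which the jaws open and shut, and the axes are right-handed (so a half turn about z gives the same grasp; the last joint's range is limited). The gripper opens to 92 mm and grips with 3 to 60 N. Pads are 19 mm wide; open, the fingers measure 130 mm over their backs; the gripper's body (75 mm by 190 mm) begins 47 mm behind the grasp point.
Start: joints at [1.053, 0.342, 1.524, -0, 1.275, -0.146], TCP at [190.716, 489.155, 226.741] pointing down, gripper open.
Joint ranges: [-2.53, 2.53], [-0.77, 2.02], [0.04, 2.7], [-1, 4.14], [0.28, 2.66], [-3.11, 3.11]. Speed limits (rad/s): [2.57, 2.57, 3.14, 3.14, 3.14, 3.14].

INTERFACE

Orientations are given as [roll, pitch, yaw] about the fixed x, y, z axes, in that order (R = Rz(yaw) Ry(pitch) Rx(roll)).
In Python, from plant import bot, capture, camera_params gives the robot as it stands.
- The arm moves only by the shell command python3 -m jog 'ROWS' [OPENING]. ROWS is a JSON object of lists of equal length, an entry for each row: "xyz": the shift along the world's x, y, z as a fraction of full scale, a list of three; "angular": the turn, a rotation vector about the world's x, y, z as a fraction of full scale, a list of three. In form: {"xyz": [[x, y, z], ...], "angular": [[wx, wy, wz], ...]}. A call has 1 to 10 rows; each row shifts and turns the pose as measured when the row begins; what a row does not reach is not made up. Full scale, the value 1, is 2 cm for a shift and 6 degrees for a turn. A row lasts 1/10 s, in which the tool goes at most 50 mm and 8.59 degrees, less where a joint would pass 70% of its speed; a pose out of reach is approached as far as the arm can. A call with a number of a shift or a turn outside -1 to 1 is refused whole. A call with a gripper value outside its range is refused whole. OPENING is the closure, from -1 (fully open) to 1 (shut), set as the call begins (- or left out, the last holds). The fingers move at their own pace and stop on an object; the grip force is fixed at half the most. Time passes only in rows, so rows that do not move let the fingers close. It gives the time, the measured TCP pose, the force and the opening at its end, in the units of the state.
- bot.get_obs(): the state, without advancing time (a new reading comes with each control period).
- capture(name): name is "side" or "top"; returns the picture (400x640x3 uint8, red, green, blue); there is no depth.
- camera_params(name): a dict with "fx", "fy", "cx", "cy" (pixels), "rvec" (rotation vector, rad) and "tvec" (3), from world to camera coordinates, as OpenCV has them. Camera axes: x right, y down, z forward; pixel columns grow to the right and rows downward; lengths in mm; the calibration is good to about 2 mm. A picture is of the moment at which its call begins. camera_params takes no time and is no camera call.
- bot.close_job(): hands the job in, once; it reports no verdict.
The state is a dict: "time": time; "joint_positions": joint angles; "dq": joint speeds; "tau": joint torques, N m; "tool_pos": TCP position; "tcp_rot": TCP orientation; "contact_force": force on the tool from outside, world axes, zero at the start; "moment": the same for the moment, N m; "grip_width": finger opening in mm.
Only numpy, scipy, OpenCV 4.12 (cv2) and the standard library are available. Lean on these libraries where they do the work, as an engineer would, in place of code of your own. Each camera call takes 0.05 s, during which the arm holds its last target.

TASK

Two painted wooden blocks stand on end in front of the toy gas station, one before each driveway. Tip over the one with the black road so that it lies flat on the shelf with its road face up, and push it up until its end meets the edge of the forecourt, in line with a driveway, so that the cars can drive on. Leave the blue river block standing where it is.

Things in the scene. Friction and masses are not known exactly. Their poses are not given: they have to be found in the camera images.
- road_block_center (a point): Centre of the loose road block: light wood, 0.2 kg, 50 x 60 x 100 mm along its x, y, z. The 60 x 100 face towards +x is black with white dashes; a 12 mm black strip runs on over both ends, seen from above. It starts on end (z up), 150-170 mm in front of the forecourt edge, within 6 mm of a driveway's middle line, black face away from the station. It topples if pushed near the top and slides well.
- river_block_center (a point): Centre of the river block: the same block standing the same way, but its face is blue with pale waves. It stands before the other driveway, about 150 mm beside the road block, and stays there upright.
- forecourt_edge (a point): Middle of the upper front edge of the fixed yellow station's forecourt, 50 mm above the shelf, 300 mm wide, with an upright front face. x points level into the station, z up, y along the edge. Driveways: black strips 60 mm wide, middles at y = +75 and -75 mm. Pumps and the red canopy (168 to 182 mm above the shelf) start at x = 65 mm.
Things that resemble listed ones, but are neither listed nor needed, are in the scene too. What is shaped like the part that bears road_block_center but orange or pink is not meant.

How it is judged:
By the outcome, as a careful person would: the job done as asked, in the order asked, and still so for the second after the job is handed in, with the robot touching nothing.
It also fails if it takes over 38 s, if anything falls off the work surface, if the arm or the gripper's body presses on something with over 40 N, if the wrist force passes 120 N, or if a joint passes its speed limit or range.

## Working session

There is one attempt and no reset: what is moved stays moved. The work goes in short steps, Python scripts to look and compute and a shell command to move; the robot and the scene stay as the last step left them, time stands still between calls to the robot, and variables do not carry over. Pictures are saved under pics/ and viewed, and the job is handed in when it is done.

```bash
mkdir -p pics; ls; python3 - <<'E'
from plant import bot,capture,camera_params
import cv2
for n in("side","top"):
    cv2.imwrite(f"pics/{n}0.png",capture(n)[:,:,::-1]); print(n,camera_params(n))
print(bot.get_obs())
E
```

```text
pics
side {'fx': 368.73551731468496, 'fy': 368.73551731468496, 'cx': 324.200473349025, 'cy': 200.22078685955668, 'rvec': array([ 2.30217443, -0.14230975,  0.04326308]), 'tvec': array([-529.04068141,  122.52522302,  601.22783331])}
top {'fx': 490.29000518760114, 'fy': 490.29000518760114, 'cx': 310.6976975188983, 'cy': 201.90062205739335, 'rvec': array([ 2.1334503 , -2.1731742 ,  0.14197868]), 'tvec': array([ 72.9432481 , 530.46552558, 804.08788764])}
{'time': 0.1, 'joint_positions': array([ 1.05299901e+00,  3.42641243e-01,  1.52488000e+00,  1.12667964e-06,
        1.27542252e+00, -1.45964244e-01]), 'dq': array([-0.0012433 ,  0.00104959, -0.00295246, -0.00085602, -0.00211573,
        0.00137299]), 'tau': array([ 1.68895349e-03, -4.32004917e+01, -2.44696462e+01,  7.20232632e-02,
        5.25958801e-02, -4.47040054e-05]), 'tool_pos': array([190.53082608, 488.82971845, 226.13507854]), 'tcp_rot': array([-3.14139507e+00,  1.33657737e-03,  1.19896306e+00]), 'contact_force': array([0.03947983, 0.76232519, 0.48801407]), 'moment': array([0.0429101 , 0.03369425, 0.02043689]), 'grip_width': 92.04412917923013}
```

View pics/side0.png

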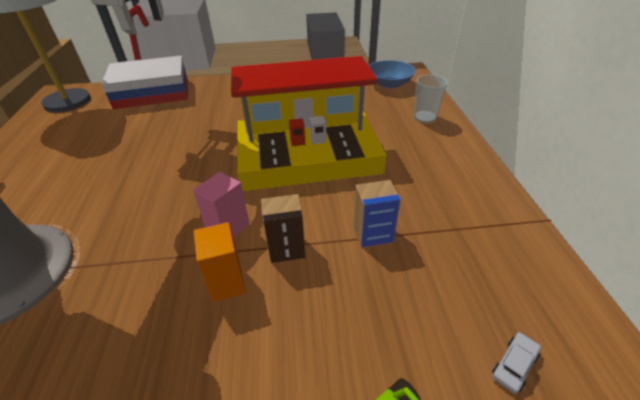

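View pics/top0.png

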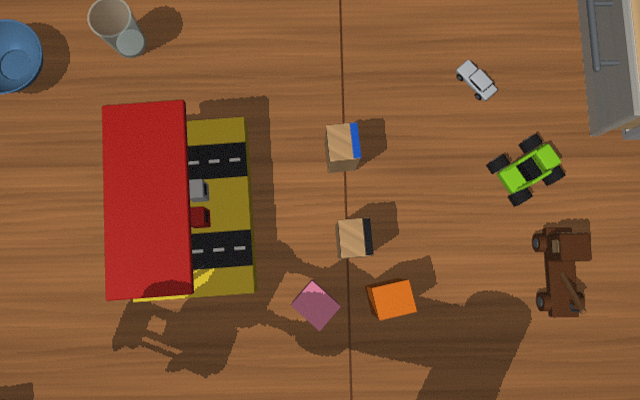

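The side view shows the road block at about (284,228), the river block at (377,215), and the forecourt front edge from (240,168) to (383,158). In the top view, the forecourt edge runs from (244,118) to (255,292). The road block's top is around (355,238). Orange and pink decoys stand beside it.

```bash
cat > h.py <<'E'
import numpy as np,cv2
from plant import camera_params
def ray(n,p):
    c=camera_params(n);R,_=cv2.Rodrigues(c['rvec']);t=c['tvec']
    d=R.T@np.array([(p[0]-c['cx'])/c['fx'],(p[1]-c['cy'])/c['fy'],1]);return -R.T@t,d
def px(n,p,z):
    o,d=ray(n,p);return (o+d*(z-o[2])/d[2]).round(1)
def proj(n,P):
    c=camera_params(n);K=np.array([[c['fx'],0,c['cx']],[0,c['fy'],c['cy']],[0,0,1]])
    return cv2.projectPoints(np.array(P,float).reshape(-1,3),c['rvec'],c['tvec'],K,None)[0].reshape(-1,2)
E
python3 - <<'E'
from h import *
a=cv2.imread('pics/top0.png');b=cv2.imread('pics/side0.png')
cv2.imwrite('pics/topz.png',cv2.resize(a[100:310,180:440],None,fx=3,fy=2.85,interpolation=cv2.INTER_CUBIC)[:600,:800])
cv2.imwrite('pics/sidez.png',cv2.resize(b[110:310,190:430],None,fx=3,fy=3,interpolation=cv2.INTER_CUBIC))
print('edge',px('top',(244,118),50),px('top',(255,292),50),px('side',(240,168),50),px('side',(383,158),50))
print('cam',ray('top',(0,0))[0],ray('side',(0,0))[0])
for p in[(338,219),(372,218),(373,255),(340,258)]:print('road',px('top',p,100))
for p in[(327,125),(357,123),(360,158),(328,163)]:print('river',px('top',p,100))
for p in[(312,281),(340,305),(318,330),(292,305)]:print('pink',px('top',p,100))
for p in[(366,288),(407,279),(416,312),(375,320)]:print('or',px('top',p,100))
E
```

```text
edge [677.4 175.2  50. ] [382.3 157.3  50. ] [387.1 171.8  50. ] [672.2 166.3  50. ]
cam [421.65675023  64.25691733 866.80352784] [ 489.979099   -423.73923247  486.55618978]
road [495.2  20.9 100. ]
road [495.8 -32.6 100. ]
road [438.  -32.1 100. ]
road [434.4  19.3 100. ]
river [647.6  34.7 100. ]
river [650.  -13.7 100. ]
river [592.3 -16.8 100. ]
river [585.2  34.5 100. ]
pink [399.9  63.5 100. ]
pink [362.7  21.2 100. ]
pink [325.9  55.7 100. ]
pink [364.   94.9 100. ]
or [387.7 -19.5 100. ]
or [400.2 -83.3 100. ]
or [350.  -94.9 100. ]
or [339.2 -31.7 100. ]
```

View pics/topz.png

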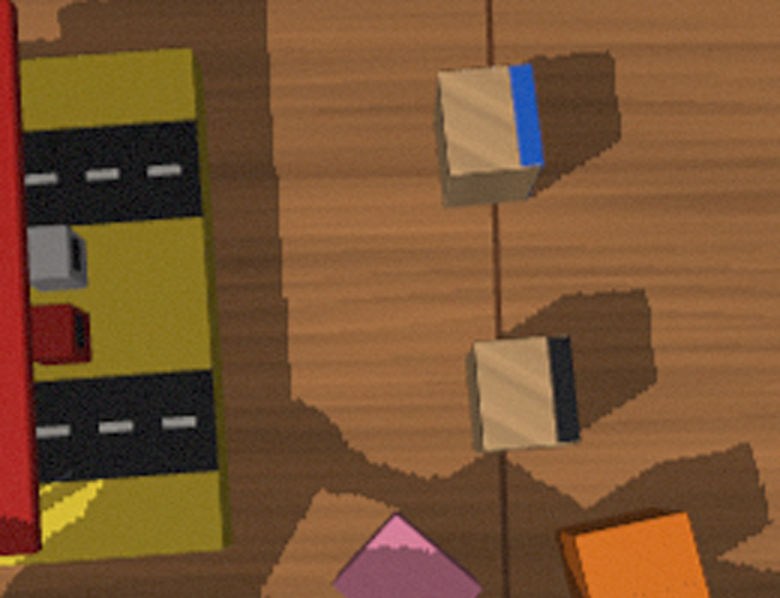

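View pics/sidez.png

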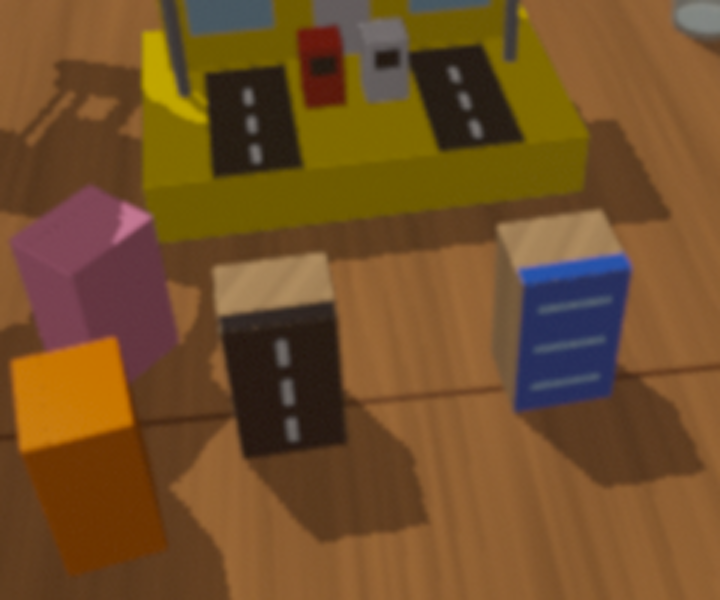

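```bash
python3 - <<'E'
from h import *
from scipy.optimize import least_squares
T=lambda u,v:(180+u/3,100+v/2.85)
S=lambda u,v:(190+u/3,110+v/3)
def rot(a):return np.array([[np.cos(a),-np.sin(a)],[np.sin(a),np.cos(a)]])
def fit(name,obs,x0):
    # obs: (cam,pix,local xyz) ; local x into station
    def f(p):
        R=rot(p[2]);r=[]
        for c,q,l in obs:
            w=R@np.array(l[:2])+p[:2]
            r+=list(proj(c,[w[0],w[1],l[2]])[0]-q)
        return r
    s=least_squares(f,x0,loss='soft_l1');print(name,s.x.round(3),np.array(s.fun).round(1));return s.x
# frames: local x = into station (world ~+y): angle ~ pi/2 ; local y ~ -world x
st=[('top',T(191,50),(0,-150,50)),('top',T(222,548),(0,150,50)),('top',T(197,120),(0,-105,50)),('top',T(203,216),(0,-45,50)),('top',T(211,370),(0,45,50)),('top',T(218,470),(0,105,50)),
('side',S(145,190),(0,150,50)),('side',S(585,137),(0,-150,50)),('side',S(213,175),(0,105,50)),('side',S(301,166),(0,45,50)),('side',S(438,150),(0,-45,50)),('side',S(521,140),(0,-105,50))]
e=fit('edge',st,[525,168,1.57])
fit('edge top',st[:6],[525,168,1.57]);fit('edge side',st[6:],[525,168,1.57])
# block local: x=into station, black face at -25
rd=[('top',T(471,342),(25,-30,100)),('top',T(571,337),(-25,-30,100)),('top',T(579,442),(-25,30,100)),('top',T(482,451),(25,30,100)),
('side',S(214,266),(25,30,100)),('side',S(327,254),(25,-30,100)),('side',S(335,307),(-25,-30,100)),('side',S(221,322),(-25,30,100)),('side',S(244,456),(-25,30,0)),('side',S(346,443),(-25,-30,0))]
b=fit('road',rd,[465,-6,1.57])
rv=[('top',T(438,73),(25,-30,100)),('top',T(531,64),(-25,-30,100)),('top',T(543,164),(-25,30,100)),('top',T(447,176),(25,30,100)),
('side',S(497,226),(25,30,100)),('side',S(603,211),(25,-30,100)),('side',S(630,262),(-25,-30,100)),('side',S(516,278),(-25,30,100)),('side',S(516,411),(-25,30,0)),('side',S(614,397),(-25,-30,0))]
r=fit('river',rv,[615,6,1.57])
for p in(b,r):
    print((rot(e[2]).T@(p[:2]-e[:2])).round(1), p[2]-e[2])
print('orange h', px('side',S(75,575),0),px('side',S(165,548),0))
for z in(80,90,100,110):print(z,[px('side',S(*q),z)[:2] for q in((26,450),(135,427))],[px('top',q,z)[:2] for q in((407,279),(416,312))])
E
```

```text
edge [530.86  167.244   1.627] [ 0.  -1.4  0.1  0.5 -0.5 -0.5 -0.5  0.3  0.  -0.8 -0.2  0.3 -1.8 -1.
  1.  -0.7 -1.1  1.3  0.1  0.7 -0.7  0.9  0.8  0.8]
edge top [530.509 166.955   1.626] [ 0.3 -1.2  0.2  0.7 -0.2 -0.3 -0.3  0.5  0.1 -0.6 -0.1  0.5]
edge side [531.674 169.083   1.636] [-1.4 -1.2  1.  -1.6 -0.7  1.   0.5  0.2 -0.5  0.2  0.9 -0. ]
road [466.609  -4.486   1.628] [ 0.2 -0.9 -1.5 -1.6 -0.6 -0.1 -0.3 -0.8 -0.8 -0.2 -0.7 -1.   0.7  2.9
 -1.6  3.3 -1.6  1.   0.2  0.1]
river [620.5     9.55    1.643] [-0.2 -1.2 -0.4 -0.8 -0.5  0.4  0.3 -1.  -0.6 -0.7 -0.8 -0.5  0.4  2.3
  1.1  2.3 -2.2  0.6 -1.4 -0. ]
[-167.8   73.9] 0.0004391418707172523
[-162.5  -80.6] 0.015405668443710274
orange h [355.  -94.5   0. ] [399.6 -84.1   0. ]
80 [array([347.5, -77.5]), array([397.4, -70. ])] [array([399.7, -87.2]), array([348.2, -99.1])]
90 [array([351., -86.]), array([399.7, -78.7])] [array([399.9, -85.3]), array([349.1, -97. ])]
100 [array([354.5, -94.5]), array([402. , -87.4])] [array([400.2, -83.3]), array([350. , -94.9])]
110 [array([ 358. , -103.1]), array([404.2, -96.1])] [array([400.5, -81.4]), array([351. , -92.8])]
```

The edge frame fits at (531,167) with yaw 1.628. The road block is 168 mm in front of it, at local y = +74, and aligned with it. I'll travel to behind the block with the fingers nearly shut, so they act as a wide pusher.

```bash
python3 -m jog '{"xyz":[[0.5,-1,0],[0.5,-1,0],[0.5,-1,0],[0.5,-1,0],[0.5,-1,0],[0.5,-1,0],[0.5,-1,0],[0.5,-1,0],[0.5,-1,0],[0.5,-1,0]],"angular":[[0,0,-0.6],[0,0,-0.6],[0,0,-0.6],[0,0,-0.6],[0,0,-0.6],[0,0,-0.6],[0,0,-0.6],[0,0,-0.6],[0,0,-0.6],[0,0,-0.6]]}' 0.6
```

```text
time: 1.1
tool_pos: [290.4, 281.3, 222.3]
tcp_rot: [-3.141, 0.009, 0.551]
contact_force: [-0.0, 0.7, 0.1]
grip_width: 19.4
```

```bash
python3 -m jog '{"xyz":[[0.5,-1,0.1],[0.5,-1,0.1],[0.5,-1,0],[0.5,-1,0],[0.5,-1,0],[0.5,-1,0],[0.5,-1,0],[0.5,-1,0],[0.5,-1,0],[0.5,-1,0]],"angular":[[0,0,-0.5],[0,0,-0.5],[0,0,-0.5],[0,0,-0.5],[0,0,-0.5],[0,0,-0.5],[0,0,-0.5],[0,0,-0.5],[0,0,-0.5],[0,0,-0.3]]}'
```

```text
time: 2.1
tool_pos: [391.3, 71.8, 224.4]
tcp_rot: [-3.141, 0.015, 0.026]
contact_force: [0.3, -0.4, 0.8]
grip_width: 18.3
```

```bash
python3 -m jog '{"xyz":[[0.5,-1,0],[0.5,-1,0],[0.5,-1,0],[0.5,-1,0],[0.5,-1,0],[0.5,-1,0],[0.5,-1,0],[0.4,-0.5,0],[0,0,0],[0,0,0]],"angular":[[0,0,0],[0,0,0],[0,0,0],[0,0,0],[0,0,0],[0,0,0],[0,0,0],[0,0,0],[0,-0.1,0.2],[0,0,0]]}'
```

```text
time: 3.1
tool_pos: [470.4, -86.1, 221.2]
tcp_rot: [-3.139, 0.01, 0.044]
contact_force: [-0.5, 0.8, 0.2]
grip_width: 18.8
```

```bash
python3 -m jog '{"xyz":[[0,0,-1],[0,0,-1],[0,0,-1],[0,0,-1],[0,0,-1],[0,0,-1],[0,0,-0.6],[0,0,0]],"angular":[[0,0,0],[0,0,0],[0,0,0],[0,0,0],[0,0,0],[0,0,0],[0,-0.1,0.1],[0,0,0]]}'; python3 - <<'E'
from plant import capture
import cv2
cv2.imwrite("pics/side1.png",capture("side")[:,:,::-1])
E
```

```text
time: 3.9
tool_pos: [466.7, -77.4, 86.7]
tcp_rot: [-3.138, -0.003, 0.063]
contact_force: [0.3, -0.5, -0.6]
grip_width: 18.4
```

View pics/side1.png

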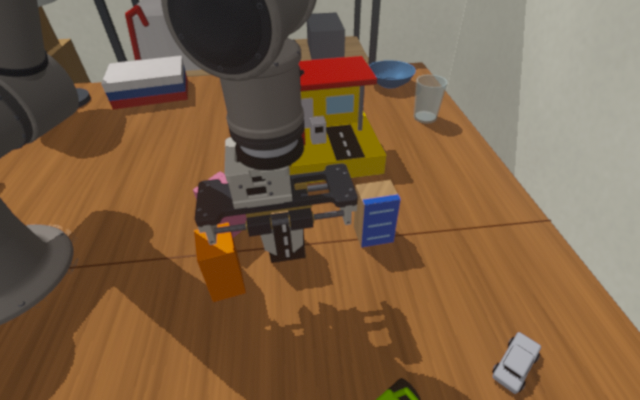

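```bash
python3 -m jog '{"xyz":[[0.15,1,0],[0,0.6,0],[0,0.5,0],[0,0.5,0],[0,0.5,0],[-0.03,0.5,0],[-0.03,0.5,0],[-0.03,0.3,0]],"angular":[[0,0,0],[0,0,0],[0,0,0],[0,0,0],[0,0,0],[0,0,0],[0,0,0],[0,0,0]]}'
```

```text
time: 4.75
tool_pos: [469.8, 15.8, 91.5]
tcp_rot: [-3.141, -0.009, 0.063]
contact_force: [-0.7, -0.1, -0.4]
grip_width: 18.4
```

```bash
python3 -m jog '{"xyz":[[0,0,0],[0,0,0],[0,0,0]],"angular":[[0,0,0],[0,0,0],[0,0,0]]}'; python3 - <<'E'
from plant import capture
import cv2
cv2.imwrite("pics/side2.png",capture("side")[:,:,::-1])
cv2.imwrite("pics/top2.png",capture("top")[:,:,::-1])
E
```

```text
time: 5.05
tool_pos: [469.6, 16.7, 91.3]
tcp_rot: [-3.141, -0.009, 0.064]
contact_force: [0.2, 0.4, 0.3]
grip_width: 18.6
```

View pics/side2.png

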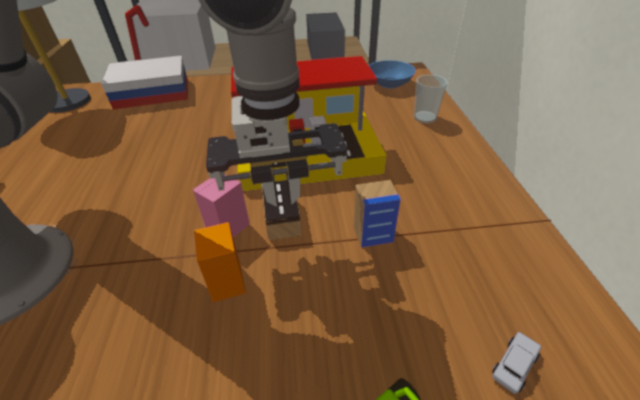

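View pics/top2.png

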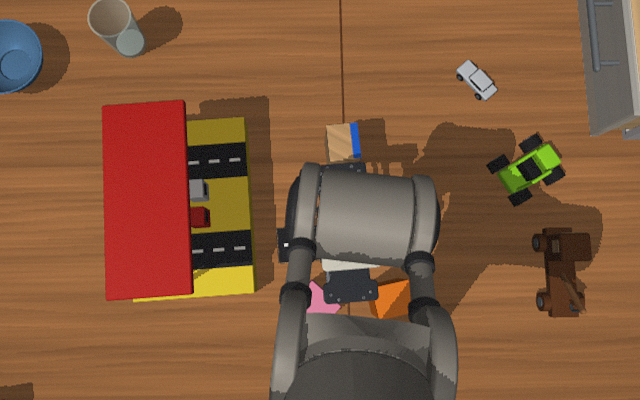

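The block now lies road face up. Its near end is at about (267..303, 215..243) in the side view, and its far end is at (283,245) in the top view. Next I'll move back, go low and push its end.

```bash
python3 - <<'E'
from h import *
b=cv2.imread('pics/side2.png')
cv2.imwrite('pics/side2z.png',cv2.resize(b[150:260,210:350],None,fx=5,fy=5,interpolation=cv2.INTER_CUBIC))
E
```

```text
(no output)
```

View pics/side2z.png

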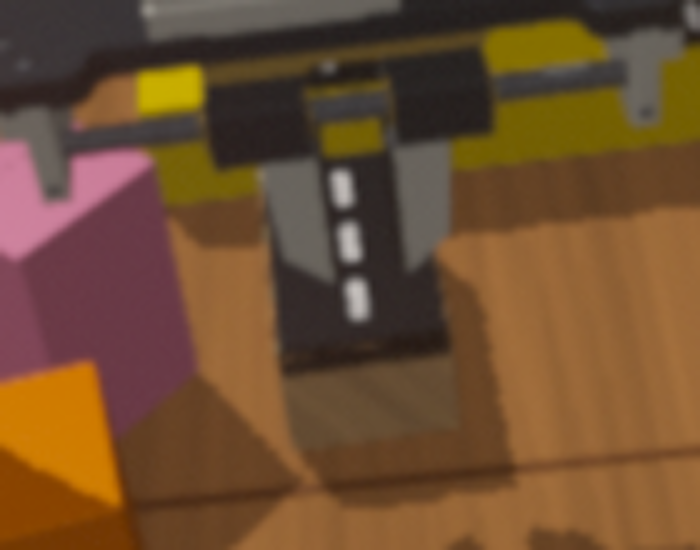

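```bash
python3 - <<'E'
from h import *
e=np.array([530.86,167.244]);a=1.627;R=np.array([[np.cos(a),-np.sin(a)],[np.sin(a),np.cos(a)]])
Z=lambda u,v:(210+u/5,150+v/5)
for p,z in(((282,372),50),((452,352),50),((298,450),0),((457,428),0),((262,165),50)):
    w=px('side',Z(*p),z);print(w,(R.T@(w[:2]-e)).round(1))
print(proj('side',[466.6+1.4,-4.5+25,0]))
E
```

```text
[438.5   9.8  50. ] [-152.   101.1]
[494.9  11.7  50. ] [-153.3   44.6]
[438.2  20.2   0. ] [-141.6  100.8]
[494.6  23.3  -0. ] [-141.7   44.3]
[431.2 119.1  50. ] [-42.5 102.2]
[[286.50816916 238.22629397]]
```

```bash
python3 - <<'E'
from h import *
S=lambda u,v:(190+u/3,110+v/3)
print(px('side',S(178,342),0))
for z in(80,90,100,110):print(z,px('side',S(152,218),z),px('top',(340,305),z))
E
python3 -m jog '{"xyz":[[0,-1,0],[0,-1,0],[0,-0.5,0],[0,-0.1,-0.3],[0,0,-0.7],[0,0,-0.6],[0,0,-0.5],[0,0,0]],"angular":[[0,0,0],[0,0,0],[0,0,0],[0,0,0],[0,0,0],[0,0.05,0],[0,0,0],[0,0,0]]}'
```

```text
[401.4  64.6   0. ]
80 [397.6  87.9  80. ] [361.2  20.1  80. ]
90 [399.8  75.3  90. ] [361.9  20.6  90. ]
100 [402.1  62.7 100. ] [362.7  21.2 100. ]
110 [404.4  50.1 110. ] [363.5  21.8 110. ]
time: 5.95
tool_pos: [469.4, -37.2, 46.4]
tcp_rot: [-3.14, -0.003, 0.062]
contact_force: [0.3, 0.0, 0.7]
grip_width: 18.1
```

```bash
python3 -m jog '{"xyz":[[0,0.5,-0.25],[-0.03,0.7,0],[-0.03,0.5,0],[-0.03,0.4,0],[-0.03,0.4,0],[-0.03,0.4,0],[-0.03,0.4,0],[-0.03,0.3,0],[0,0,0]],"angular":[[0,0,0],[0,0,0],[0,0,0],[0,0,0],[0,0,0],[0,0,0],[0,0,0],[0,0,0],[0,0,0]]}'
```

```text
time: 6.85
tool_pos: [465.4, 41.3, 41.1]
tcp_rot: [-3.14, -0.005, 0.063]
contact_force: [0.1, -0.0, -0.1]
grip_width: 18.3
```

```bash
python3 -m jog '{"xyz":[[-0.02,0.25,0],[-0.02,0.2,0],[0,0,0]],"angular":[[0,0,-0.03],[0,0,0],[0,0,0]]}';python3 - <<'E'
from plant import capture
import cv2
b=capture("side")[:,:,::-1]
cv2.imwrite('pics/side3z.png',cv2.resize(b[130:250,200:360],None,fx=5,fy=5,interpolation=cv2.INTER_CUBIC))
E
```

```text
time: 7.15
tool_pos: [464.6, 50.8, 41.2]
tcp_rot: [-3.14, -0.005, 0.059]
contact_force: [-0.5, -0.2, -0.5]
grip_width: 18.7
```

View pics/side3z.png

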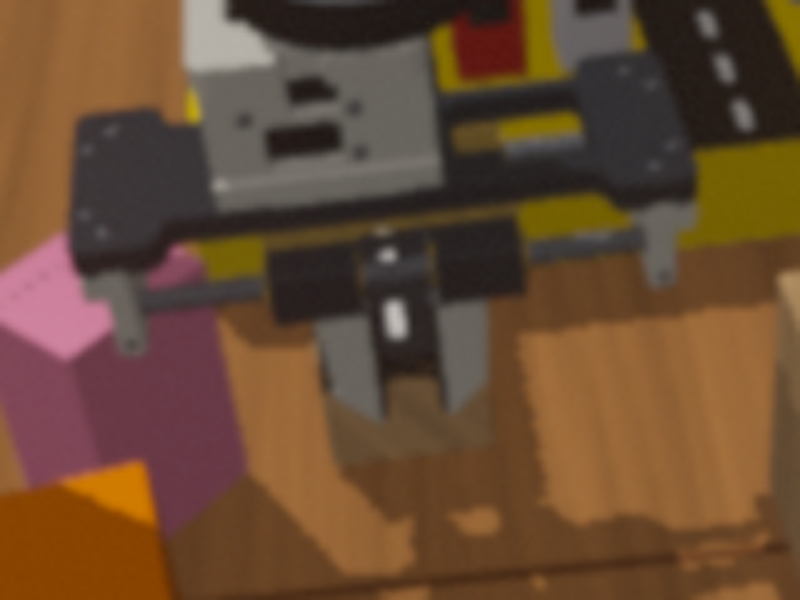

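Pushing still meets no force. I'll go on in small steps, watching the force.

```bash
for i in 1; do python3 -m jog '{"xyz":[[-0.01,0.15,0],[0,0.1,0],[0,0,0]],"angular":[[0,0,0],[0,0,0],[0,0,0]]}'; done; python3 - <<'E'
from h import *
e=np.array([530.86,167.244]);a=1.627;R=np.array([[np.cos(a),-np.sin(a)],[np.sin(a),np.cos(a)]])
for p in((269,223),(298.4,218)):
    w=px('side',p,0);print(w,(R.T@(w[:2]-e)).round(1))
E
```

```text
time: 7.5
tool_pos: [464.6, 50.5, 41.3]
tcp_rot: [3.135, -0.004, 0.062]
contact_force: [1.6, -0.3, 0.6]
grip_width: 18.3
[437.4  62.4   0. ] [-99.4  99.2]
[492.2  68.4   0. ] [-96.5  44.2]
```

```bash
python3 -m jog '{"xyz":[[0,0.2,0]],"angular":[[0,0,0]]}';python3 -m jog '{"xyz":[[0,0.2,0]],"angular":[[0,0,0]]}'
```

```text
time: 7.6
tool_pos: [464.7, 51.5, 41.5]
tcp_rot: [3.13, -0.003, 0.063]
contact_force: [-2.6, -35.3, 2.2]
grip_width: 18.3
time: 7.7
tool_pos: [464.8, 51.5, 41.6]
tcp_rot: [3.124, -0.002, 0.066]
contact_force: [-3.3, -33.1, 1.1]
grip_width: 18.5
```

The 35 N resistance shows the block is against the forecourt. I'll back off, rise clear and look.

```bash
python3 -m jog '{"xyz":[[0,-0.3,0],[0,-0.6,0],[0,-0.8,0],[0,-0.5,0.3],[0,0,1],[0,0,1],[0,0,1],[0,0,1],[0,0,1],[0,0,1]],"angular":[[0,0,0],[0,0,0],[0,0,0],[0,0,0],[0,0,0],[0,0,0],[0,0,0],[0,0,0],[0,0,0],[0,0,0]]}';python3 -m jog '{"xyz":[[0,-1,0.5],[0,-1,0.5],[0,-1,0.5],[0,-1,0.5],[0,-1,0],[0,-1,0],[0,-1,0],[0,-1,0],[0,-1,0],[0,-1,0]],"angular":[[0,0,0],[0,0,0],[0,0,0],[0,0,0],[0,0,0],[0,0,0],[0,0,0],[0,0,0],[0,0,0],[0,0,0]]}';python3 - <<'E'
from plant import capture
import cv2
b=capture("side")[:,:,::-1]
cv2.imwrite('pics/side4.png',b)
cv2.imwrite('pics/side4z.png',cv2.resize(b[110:260,190:430],None,fx=3.3,fy=3.3,interpolation=cv2.INTER_CUBIC))
a=capture("top")[:,:,::-1]
cv2.imwrite('pics/top4.png',a)
cv2.imwrite('pics/top4z.png',cv2.resize(a[100:300,180:440],None,fx=3,fy=3,interpolation=cv2.INTER_CUBIC))
E
```

```text
time: 8.7
tool_pos: [462.3, 4.1, 172.0]
tcp_rot: [3.129, 0.003, 0.062]
contact_force: [0.5, 0.7, 0.1]
grip_width: 18.4
time: 9.7
tool_pos: [462.2, -201.1, 222.4]
tcp_rot: [3.131, -0.011, 0.066]
contact_force: [-0.2, -0.3, 0.3]
grip_width: 18.2
```

View pics/side4z.png

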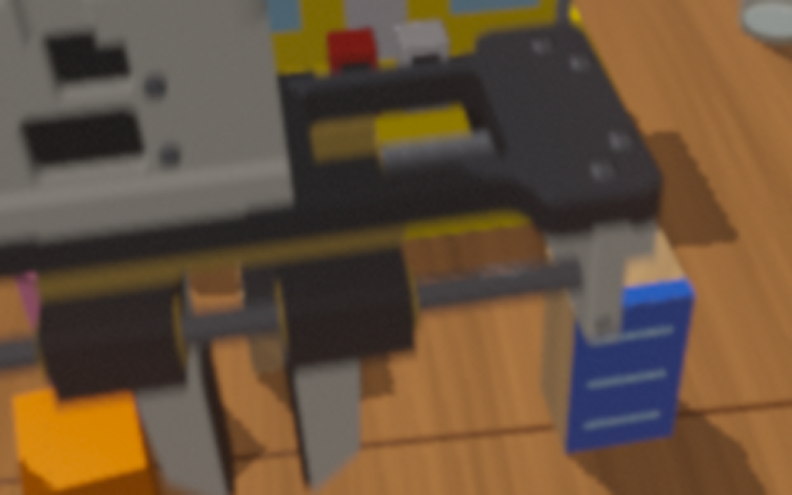

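View pics/top4z.png

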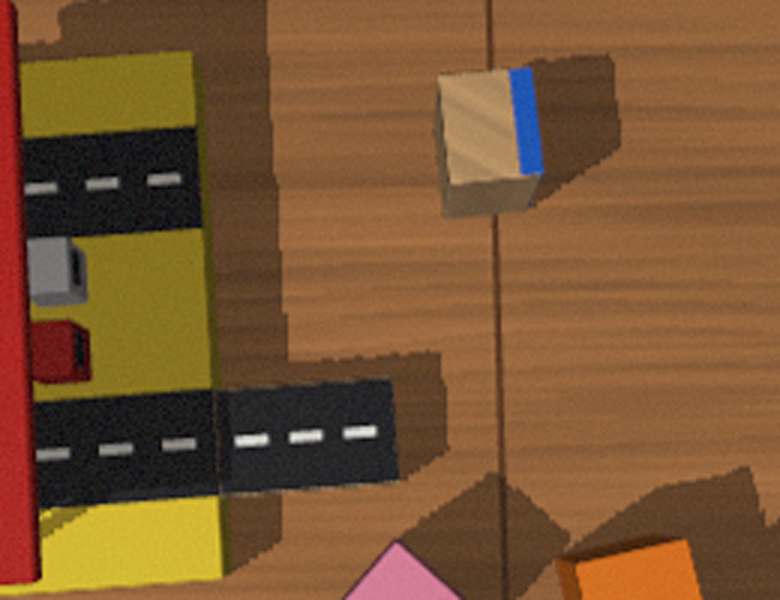

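The top view shows the road block's strip (218–398, 380–493 in the zoom) running straight on from the driveway, with only a thin seam at u≈218. The river block is unmoved at (490,140). I'll check the gap numerically.

```bash
python3 - <<'E'
from h import *
e=np.array([530.51,166.955]);a=1.626;R=np.array([[np.cos(a),-np.sin(a)],[np.sin(a),np.cos(a)]])
for p in((391,379),(399,480),(220,389),(225,494),(211,390),(218,496)):
    w=px('top',(180+p[0]/3,100+p[1]/3),50);print(p,(R.T@(w[:2]-e)).round(1))
i=cv2.imread('pics/top4.png')
cv2.imwrite('pics/seam.png',cv2.resize(i[220:275,235:325],None,fx=8,fy=8,interpolation=cv2.INTER_NEAREST))
E
```

```text
(391, 379) [-100.    47.5]
(399, 480) [-100.3  103.5]
(220, 389) [-4.7 46. ]
(225, 494) [ -4.1 104.1]
(211, 390) [ 0.3 46.3]
(218, 496) [ -0.2 104.9]
```

View pics/seam.png

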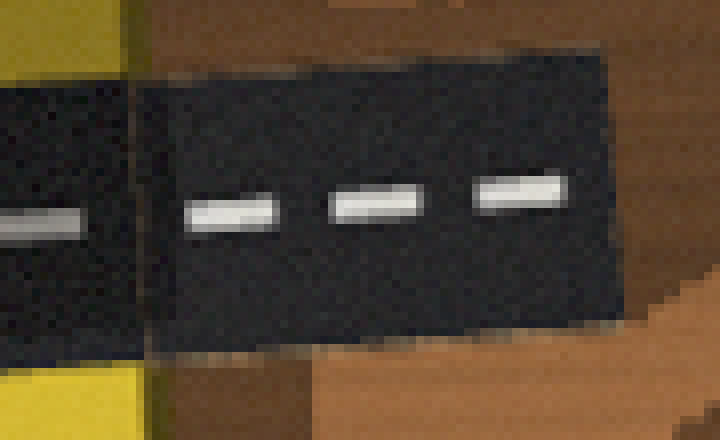

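The far end measures 100 mm from the edge, so the gap is about zero. The lateral centre is 75.5 against the driveway's 75. The robot is clear, so I'm handing in.

```bash
python3 -c "
from plant import bot
print(bot.close_job())"
```

```text
the job is handed in; nothing more can be done
None
```

The road block now lies flat with its road face up, its end against the forecourt edge and in line with the +75 mm driveway. I tipped it with nearly shut fingers near the top of its black face. Then I pushed its rear end until it met the forecourt, at about 35 N on the wrist, and moved the arm clear. I handed the job in shortly after 9.7 s of the 38 s allowed.

- **Contact and alignment:** in the last top view, the block's outer end is 100 mm from the edge, which leaves about zero gap for the 100 mm block. Its middle is at about y = 75.5 mm against the driveway's 75, and it is not visibly turned. These figures are good to the camera calibration, about 2 mm.
- **River block:** it still stands upright where it was. The orange and pink blocks do not appear to have moved.
- **Failed check:** the last side view was no use for checking the road block, because the gripper was in the way. The final check rests on the top view and the push force. No check disagreed.

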